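# Empty the biscuit press onto the serving tray

## Task

The biscuits in the hinged press have cooled. Open the press's lid all the way, lift both biscuits level out of their cavities and set them down gently on the serving tray, lying flat with their dotted side up and not on top of each other; don't drop them. Then close the lid of the empty press again, and leave the timer, the mug and the salt cellar where they stand.

Things in the scene. Friction and masses are not known exactly. Their poses are not given: they have to be found in the camera images.
- press: Lower half of a dark cast-metal biscuit press, fixed to the worktop. Origin on the worktop, midway across its width; -x is its front. In this frame (mm) the block spans x -100 to 0, y -84 to 84, z 0 to 30. Two open cavities 74 (x) by 44 (y), 16 deep (floor z = 14), centred at x -55, y +38 and -38, each hold a biscuit. The lid's hinge axis is along y at x 12, z 31
- groove_mid (a point): Middle of the press's finger groove, on its floor (z = 14 mm; press frame x -55, y 0), between the two cavities. The groove is 36 mm wide (in x), as deep as the cavities, and runs along y through both cavities, the 32 mm wall between them and out through both side walls, so that fingers can reach both long sides of each biscuit
- press_lid (a joint): Angle of the press's lid, a ribbed dark metal plate 168 mm wide, 106 mm deep, 16 mm thick. 0 = shut; grows as it swings up and back about the hinge; 1.6 rad (just past upright) = fully open, at its stop. Starts shut or up to 0.25 rad ajar. The hinge is stiff (about 0.35 N m): the lid stays where it is left
- press_lid_handle (a point): Middle of the lid's handle: a round black bar, 12 mm thick, 92 mm free between its two arms, parallel to the hinge axis, 160 mm out from that axis and 7 mm above it when shut (then 38 mm above the worktop, at press x -148), moving with the lid. Gap of 40 mm between bar and lid's front edge
- biscuit_a: A hard, baked biscuit, 70 (x) by 40 (y) by 16 mm thick, 45 g, rows of small dots on its top (z up); origin at the centre of its underside. Starts in the press's left (+y) cavity, level with the block's top, hidden by the shut lid
- biscuit_b: The same kind of biscuit; starts in the press's right (-y) cavity. Origin at the centre of its underside
- serving_tray: Round dark wooden tray, 304 mm across with a low brass rim and two brass handles at +y and -y, fixed to the worktop. Origin: centre of its underside. Its flat floor is 7 mm above the worktop and free within 110 mm of the centre; the rim is 23 mm high, handles 41 mm. Stands left or right of the press
- kitchen_timer: Small round kitchen timer with a ribbed dial, 63 mm across, 47 mm high, between press and tray near the worktop's front edge; origin at its underside. Leave alone
- copper_mug: Mug with a handle, 68 mm across, 72 mm high, far left on the worktop; leave alone
- salt_cellar: Round wooden salt cellar, 67 mm across, 60 mm high, left at the back; leave alone

How it is judged:
By the outcome, as a careful person would: the job done as asked, in the order asked, and still so for the second after the job is handed in, with the robot touching nothing.
It also fails if it takes over 72 s, if anything falls off the work surface, if the arm or the gripper's body presses on something with over 40 N, if the wrist force passes 120 N, or if a joint passes its speed limit or range.

## Robot

A 6-joint arm with a two-finger parallel gripper is mounted at the origin on a cart in front of the work surface, level with it; the furniture and walls round the work are solid. World frame = base frame: x ahead of the robot, y to its left, z up, the work surface at z = 0. Lengths are in m, angles in rad, forces in N, time in s.
With the tool pointing down it reaches from about 0.275 to 1 m from the base axis. Payload 8.4 kg.
Tool frame: the origin (TCP) lies between the finger pads; the fingertips stand 17 mm ahead of it and the grasp point (between the pads) lies 2 mm behind it; z points along the fingers, y is the line along which they close (so a half turn about z gives the same grasp; the last joint's range is limited). The gripper opens to 85 mm and grips with 20 to 120 N. Pads are 22 mm wide; open, the fingers measure 114 mm over their backs; the gripper's body (76 mm by 85 mm) begins 54 mm behind the grasp point. The pads swing forward as they close: fully open they stand 13 mm farther back than shut.
Start: joints at [1.101, 0.353, 1.633, -0, 1.155, -0.002], TCP at [0.282, 0.558, 0.248] pointing down, gripper open.
Joint ranges: [-2.63, 2.63], [-0.92, 2.1], [0.06, 2.66], [-1.3, 4.44], [0, 2.69], [-3.02, 3.02]. Speed limits (rad/s): [2.22, 2.22, 2.79, 3.14, 3.14, 3.14].

## Interface

Orientations are given as a unit quaternion [x, y, z, w].
In Python, from rig import * gives the robot as it stands.
- The arm moves only by the tool apply_moves, never from a script. Its argument "steps" is a list of rows, each a list of 5 numbers: the shift along the tool's x, y, z in mm, then the turn about the tool's z in degrees, then the opening, from -1 (shut) to 1 (fully open). A call has 1 to 20 rows; each row shifts and turns the commanded pose from where the row before left it, along the tool's axes as they then stand; what a row does not reach is not made up. A row lasts 1/12 s, in which the tool goes at most 41.7 mm and 7.16 degrees, less where a joint would pass 70% of its speed; a pose out of reach is approached as far as the arm can. A call is refused whole if a number of a shift passes 41.7 or a number of a turn 7.16, either way. A call with a gripper value outside its range is refused whole. The fingers move at their own pace and stop on an object; "squeeze" is the grip in N (left out, the last holds). Time passes only in rows, so rows that do not move let the fingers close. It gives the time, the measured TCP pose, the force, the opening and the grip force at its end, in the units of the state.
- get_state(): the state, without advancing time (a new reading comes with each control period).
- get_image(name): name is "scene" or "side" or "wrist"; returns a dict with "image" (420x560x3 uint8, red, green, blue), "vertical_fov" (degrees; the focal length in pixels is half the picture's height over the tangent of half this angle, whatever the lens; pixels are square), "cx", "cy" (the principal point, pixels), "k1" (the pictures are not rectified: a ray, as slopes to the right and down, at radius r is drawn at 1 + k1 r^2 times it, then the intrinsics apply), "eye" and "orientation" of the camera in the world; the wrist camera has in their place "mount" (4x4, takes a point from camera to tool coordinates, whose origin is the TCP and whose axes are the flange's). Camera axes: x right, y up, looking along -z (the intrinsics and any distortion apply to the point x, -y, -z); pixel columns grow to the right and rows downward; lengths in m; the calibration is good to about 2 mm. A picture is of the moment at which its call begins: read the wrist's pose just before it. There is no depth.
- job_done(): hands the job in; it is judged then, once.
Trained networks look in the newest picture that a camera, given by its name, has taken for a name from the list of things; names that differ only in an ending like _2 or _b are one class to them, and where a whole thing is asked for, a point or a joint stands for the part that bears it (a point fixed in the world has none). Each returns a list of dicts, best first, with "score" (0 to 1); they miss things now and then, are a little off and sometimes report something else, mostly with a low value. They report only what shows in the picture. A call takes as long as a camera call.
- search_frame(camera, target): "extent" ([left, top, right, bottom] in pixels, round what is visible of it).
- trace(camera, target): "mask" (420x560 bool, what is visible of it) and "extent" ([left, top, right, bottom] in pixels, round what is visible of it).
- tip_of(camera, target): "xy" ([column, row] in pixels: a listed point, or the origin of a listed thing).
The state is a dict: "t": time; "joint_positions": joint angles; "joint_velocities": joint speeds; "joint_efforts": joint torques, N m; "ee_pos": TCP position; "ee_rot": TCP orientation; "ft_force": force on the tool from outside, world axes, zero at the start; "torque": the same for the moment, N m; "grip_width": opening from 0.0 (shut) to 1.0 (fully open); "grasp_force": force on a finger pad.
Only numpy, scipy, OpenCV 4.12 (cv2) and the standard library are available. Lean on these libraries where they do the work, as an engineer would, in place of code of your own. Each camera call takes 0.05 s, during which the arm holds its last target. There are 200 camera calls.

## Working session

There is one attempt and no reset: what is moved stays moved. The work goes in short steps, Python scripts to look and compute and a tool call to move; the robot and the scene stay as the last step left them, time stands still between calls to the robot, and variables do not carry over. Pictures are saved under pics/ and viewed, at most 11 in all, crops included, and the job is handed in when it is done.

Besides the shell and the picture viewer there is one more tool, called after ">>>" by a JSON object that holds its "name" and its "arguments", one argument or row to a line. apply_moves: Moves the arm, as the interface text tells. Its arguments: {"type":"object","properties":{"steps":{"type":"array"},"squeeze":{"type":"number"}},"required":["steps"]}

```bash
mkdir -p pics; ls; cat > h.py <<'E'
from rig import *
import numpy as np, cv2
from scipy.spatial.transform import Rotation as R
def cam(name):
    s=get_state(); d=get_image(name)
    if 'mount' in d:
        T=np.eye(4);T[:3,:3]=R.from_quat(s['ee_rot']).as_matrix();T[:3,3]=s['ee_pos'];T=T@np.array(d['mount'])
    else:
        T=np.eye(4);T[:3,:3]=R.from_quat(d['orientation']).as_matrix();T[:3,3]=d['eye']
    d['T']=T; d['f']=210/np.tan(np.radians(d['vertical_fov'])/2)
    return d
def ray(d,uv):
    p=(np.array(uv,float)-[d['cx'],d['cy']])/d['f']; q=p.copy()
    for _ in range(20): q=p/(1+d['k1']*(q@q))
    return d['T'][:3,3], d['T'][:3,:3]@np.array([q[0],-q[1],-1.])
def atz(d,uv,z):
    o,v=ray(d,uv); return o+v*(z-o[2])/v[2]
def proj(d,P):
    P=np.atleast_2d(P); c=(P-d['T'][:3,3])@d['T'][:3,:3]
    q=np.c_[c[:,0],-c[:,1]]/(-c[:,2:]); r=(q**2).sum(1,keepdims=True)
    return q*(1+d['k1']*r)*d['f']+[d['cx'],d['cy']]
def save(d,n): cv2.imwrite(f'pics/{n}.png',d['image'][:,:,::-1])
def inter(d1,u1,d2,u2):
    o,v=ray(d1,u1);p,w=ray(d2,u2)
    s=np.linalg.lstsq(np.c_[v,-w],p-o,rcond=None)[0]
    a=o+v*s[0];b=p+w*s[1];return (a+b)/2,np.linalg.norm(a-b)
E
python3 - <<'E'
from h import *
np.set_printoptions(precision=4,suppress=True)
D={}
for c in ['scene','side','wrist']:
    d=cam(c);D[c]=d;save(d,c+'0');print(c,d['T'][:3,3],d['f'])
    for t in ['press','groove_mid','press_lid_handle','serving_tray','kitchen_timer','copper_mug','salt_cellar','biscuit_a']:
        r=tip_of(c,t)
        if r: print(t,[(round(x['score'],2),np.round(x['xy'],1),atz(d,x['xy'],0.038 if 'handle' in t else .014 if 'groove' in t else 0.0)) for x in r[:2]])
a=np.hstack([D['scene']['image'],D['side']['image'],D['wrist']['image']])
cv2.imwrite('pics/all.png',cv2.resize(np.vstack([np.hstack([D['scene']['image'],D['side']['image']]),np.hstack([D['wrist']['image'],D['wrist']['image']*0])])[:,:,::-1],(800,600),interpolation=cv2.INTER_AREA))
print(get_state())
E
```

```text
pics
scene [-0.328  -0.6975  0.9474] 440.4363336351333
press [(0.84, array([368.5, 267.7]), array([ 0.5363, -0.2395,  0.    ])), (0.62, array([203.6, 173.7]), array([0.5313, 0.5407, 0.    ]))]
groove_mid [(0.89, array([360.7, 277.4]), array([ 0.4752, -0.252 ,  0.014 ]))]
press_lid_handle [(0.98, array([345.7, 287. ]), array([ 0.3964, -0.2538,  0.038 ])), (0.32, array([202.8, 177.7]), array([0.4771, 0.4714, 0.038 ]))]
serving_tray [(0.63, array([263.7, 202.9]), array([0.555 , 0.2261, 0.    ]))]
kitchen_timer [(0.88, array([288.9, 246.9]), array([0.4428, 0.0009, 0.    ]))]
copper_mug [(0.64, array([204.8, 176.9]), array([0.5197, 0.5188, 0.    ]))]
salt_cellar [(0.77, array([230.3, 165.4]), array([0.6447, 0.5084, 0.    ]))]
side [-0.063  -0.7087  0.5843] 421.04007842504484
press [(0.89, array([384. , 283.4]), array([ 0.5354, -0.2462,  0.    ]))]
groove_mid [(0.57, array([364.9, 291.1]), array([ 0.4695, -0.2538,  0.014 ])), (0.42, array([278.9, 243.3]), array([ 0.4163, -0.0167,  0.014 ]))]
press_lid_handle [(0.86, array([344.9, 294.8]), array([ 0.4064, -0.2601,  0.038 ]))]
serving_tray [
[... 432 characters left out ...]
, (0.56, array([355. , 281.6]), array([ 0.4863, -0.2086,  0.    ]))]
wrist [0.2183 0.5899 0.3746] 364.8250253245305
copper_mug [(0.77, array([351.9, 360.3]), array([0.5242, 0.5317, 0.    ]))]
{'t': 1.35, 'joint_positions': array([ 1.1006,  0.353 ,  1.6334, -0.    ,  1.1552, -0.0024]), 'joint_velocities': array([ 0.0003,  0.0009,  0.0002, -0.0009, -0.0003,  0.0007]), 'joint_efforts': array([ -0.0007, -60.5177, -34.2441,   0.0001,   0.0011,   0.    ]), 'ee_pos': array([0.2818, 0.5579, 0.2483]), 'ee_rot': array([ 0.2318,  0.9728, -0.    ,  0.    ]), 'ft_force': array([-0.281 ,  0.4506,  0.3626]), 'torque': array([-0.0051,  0.0386, -0.0041]), 'grasp_force': 0.0, 'grip_width': 1.0011224317473078}
```

View pics/all.png

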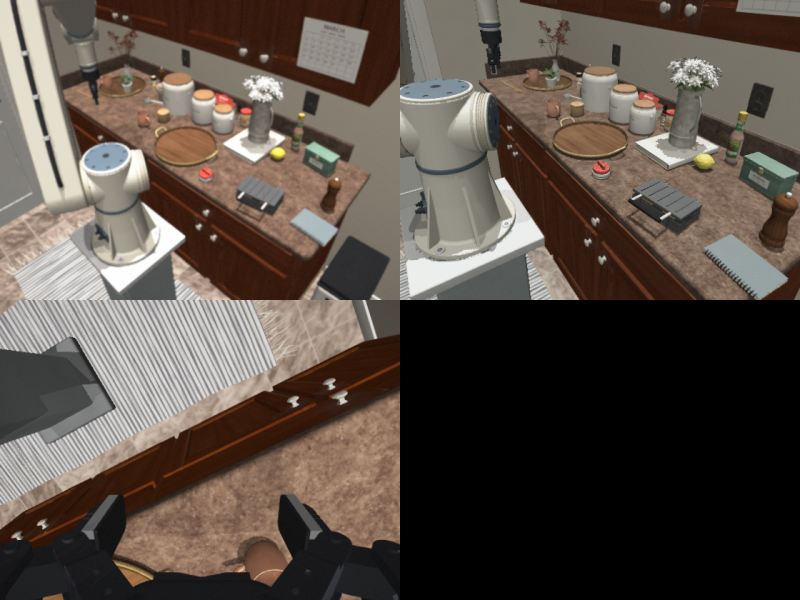

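The images show the press, lid shut or slightly ajar, near (0.535, -0.245), with its handle facing the robot. The tray is near (0.55, 0.23) and the timer near (0.44, 0). The wrist view shows only the mug and the cart, so I'll bring the wrist camera over the press.

>>> {"name": "apply_moves", "arguments": {
  "steps": [
    [0,0,-6,7.1,1],
    [0,0,-6,7.1,1],
    [0,0,-6,7.1,1],
    [0,0,-6,7.1,1],
    [0,0,-6,7.1,1],
    [0,0,-6,7.1,1],
    [0,0,-6,7.1,1],
    [0,0,-6,7.1,1],
    [-39,3,0,0,1],
    [-39,3,0,0,1],
    [-39,3,0,0,1],
    [-39,3,0,0,1],
    [-39,3,0,0,1],
    [-39,3,0,0,1],
    [-39,3,0,0,1],
    [-39,3,0,0,1],
    [-39,3,0,0,1],
    [-39,3,0,0,1],
    [-39,3,0,0,1],
    [-39,3,0,0,1]
  ]
}}

```text
t: 3.02
ee_pos: [0.3696, 0.0951, 0.2967]
ee_rot: [0.666, 0.746, 0.0, 0.0]
ft_force: [1.1, 0.6, 0.1]
grip_width: 1.002
grasp_force: 0.0
```

>>> {"name": "apply_moves", "arguments": {
  "steps": [
    [-39,4,0,0,1],
    [-39,4,0,0,1],
    [-39,4,0,0,1],
    [-39,4,0,0,1],
    [-39,4,0,0,1],
    [-39,4,0,0,1],
    [-39,4,0,0,1],
    [-39,4,0,0,1],
    [-39,4,0,0,1],
    [-39,4,0,0,1],
    [-39,4,0,0,1],
    [-39,4,0,0,1],
    [0,0,0,0,1],
    [0,0,0,0,1]
  ]
}}

```text
t: 4.18
ee_pos: [0.4695, -0.3647, 0.2956]
ee_rot: [0.667, 0.745, -0.0, -0.0]
ft_force: [0.2, -0.4, -0.4]
grip_width: 1.004
grasp_force: 0.0
```

```bash
python3 - <<'E'
from h import *
np.set_printoptions(precision=4,suppress=True)
d=cam('wrist');save(d,'w1');s=get_state();print(s['t'],s['ee_pos'],R.from_quat(s['ee_rot']).as_matrix());print(d['T'],d['mount'])
for t in ['press','groove_mid','press_lid_handle','biscuit_a','kitchen_timer']:
    for x in tip_of('wrist',t)[:2]: print(t,x['score'],x['xy'],atz(d,x['xy'],0.038 if 'handle' in t else .014 if 'groove' in t else 0.0))
for t in ['press','press_lid']:
    for x in trace('wrist',t)[:1]:
        m=x['mask'].astype(np.uint8); r=cv2.minAreaRect(cv2.findNonZero(m)); print(t,x['score'],x['extent'],m.sum(),r)
        print(np.array([atz(d,p,.047) for p in cv2.boxPoints(r)]))
E
```

```text
4.2333 [ 0.4693 -0.3633  0.2957] [[-0.11    0.9939 -0.0008]
 [ 0.9939  0.11    0.0009]
 [ 0.0009 -0.0007 -1.    ]]
[[ 0.9938 -0.1065 -0.031   0.4621]
 [ 0.1109  0.9538  0.2793 -0.2938]
 [-0.0002 -0.281   0.9597  0.422 ]
 [ 0.      0.      0.      1.    ]] [[ 0.0019  0.9596  0.2814  0.0713]
 [ 1.     -0.0017 -0.0009  0.0004]
 [-0.0004  0.2814 -0.9596 -0.1263]
 [ 0.      0.      0.      1.    ]]
press 0.6 [356.7, 63.7] [ 0.5373 -0.2414  0.    ]
groove_mid 0.88 [308.2, 68.3] [ 0.4849 -0.2534  0.014 ]
groove_mid 0.52 [217.1, 64.8] [ 0.3896 -0.2604  0.014 ]
press_lid_handle 0.59 [215.6, 61.0] [ 0.3921 -0.259   0.038 ]
press_lid_handle 0.44 [306.2, 67.7] [ 0.4815 -0.2555  0.038 ]
press 0.69 [204.5, 2.2, 383.9, 149.7] 18839 ((293.0, 75.0), (150.0, 180.0), 90.0)
[[ 0.3787 -0.208   0.047 ]
 [ 0.5443 -0.1893  0.047 ]
 [ 0.5694 -0.3259  0.047 ]
 [ 0.3863 -0.3464  0.047 ]]
press_lid 0.62 [201.7, 0.0, 385.5, 150.5] 18687 ((293.5, 75.0), (150.0, 181.0), 90.0)
[[ 0.3787 -0.208   0.047 ]
 [ 0.5452 -0.1892  0.047 ]
 [ 0.5704 -0.3258  0.047 ]
 [ 0.3863 -0.3464  0.047 ]]
```

View pics/w1.png

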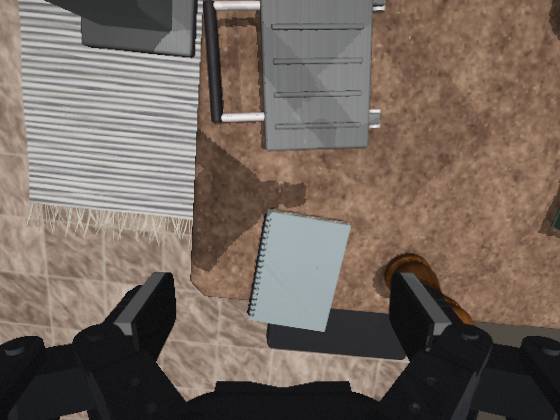

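The wrist picture shows the lid at the top edge: columns 262–370, rows 0–150, with the handle bar at column ~212. I'll shift about 120 mm toward +y so the whole press is in view.

>>> {"name": "apply_moves", "arguments": {
  "steps": [
    [30,0,0,0,1],
    [30,0,0,0,1],
    [30,0,0,0,1],
    [30,0,0,0,1],
    [0,0,0,0,1],
    [0,0,0,0,1]
  ]
}}

```text
t: 5.08
ee_pos: [0.4562, -0.2423, 0.2968]
ee_rot: [0.666, 0.746, 0.0, 0.0]
ft_force: [-0.1, 0.3, 1.0]
grip_width: 1.003
grasp_force: 0.0
```

```bash
python3 - <<'E'
from h import *
np.set_printoptions(precision=4,suppress=True)
d=cam('wrist');save(d,'w2');s=get_state();print(s['t'],s['ee_pos'])
for t in ['press','groove_mid','press_lid_handle','kitchen_timer']:
    for x in tip_of('wrist',t)[:2]: print(t,x['score'],x['xy'],atz(d,x['xy'],0.038 if 'handle' in t else .014 if 'groove' in t else 0.0))
E
```

```text
5.1333 [ 0.4565 -0.2433  0.2968]
press 0.62 [348.8, 175.3] [ 0.5356 -0.2411  0.    ]
press_lid_handle 0.78 [222.9, 185.5] [ 0.3948 -0.2616  0.038 ]
```

View pics/w2.png

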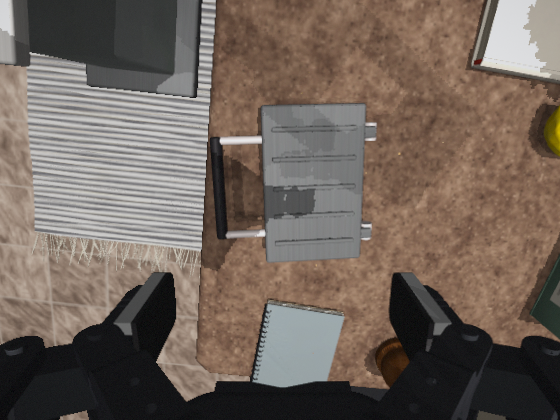

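The picture shows the whole press. Lid top corners are at (262,106), (267,262), (365,103) and (359,258), and the handle bar runs from (216,138) to (222,239). I'll fit the press pose and lid angle to these points.

```bash
python3 - <<'E'
from h import *
from scipy.optimize import least_squares
np.set_printoptions(precision=4,suppress=True)
d=cam('wrist')
g=cv2.cvtColor(d['image'],cv2.COLOR_RGB2GRAY)
L=np.array([[-114,84,16],[-114,-84,16],[-8,84,16],[-8,-84,16],[-160,46,7],[-160,-46,7]])/1000.
U=np.array([[262,106],[267,262],[365,103],[359,258],[216,142],[222,234.]])
def f(p,full=0):
    x,y,w,a=p; c,s=np.cos(a),np.sin(a)
    Q=np.c_[c*L[:,0]+s*L[:,2]+.012, L[:,1], -s*L[:,0]+c*L[:,2]+.031]
    P=Q@R.from_euler('z',w).as_matrix().T+[x,y,0]
    return P if full else (proj(d,P)-U).ravel()
r=least_squares(f,[.536,-.242,.1,.1]);print(r.x,r.cost);print(r.fun.reshape(-1,2));print(f(r.x,1))
print('handle',f(r.x,1)[4:].mean(0), 'groove',r.x[:2]-.055*np.array([np.cos(r.x[2]),np.sin(r.x[2])]))
r=least_squares(lambda p:f(np.r_[p,0]),[.536,-.242,.1]);print(r.x,r.cost)
E
```

```text
[ 0.5381 -0.2452  0.1339  0.0799] 20.719831297694718
[[-2.0394 -1.5454]
 [-1.2009  2.3046]
 [ 2.2934 -0.6849]
 [ 1.7678  1.2048]
 [-0.4047  2.6292]
 [-0.2944 -3.2666]]
[[ 0.4275 -0.1753  0.0561]
 [ 0.4499 -0.3418  0.0561]
 [ 0.5322 -0.1612  0.0476]
 [ 0.5546 -0.3277  0.0476]
 [ 0.3864 -0.2192  0.0508]
 [ 0.3987 -0.3104  0.0508]]
handle [ 0.3925 -0.2648  0.0508] groove [ 0.4836 -0.2525]
[ 0.5388 -0.2459  0.1405] 30.1544822934028
```

>>> {"name": "apply_moves", "arguments": {
  "steps": [
    [-13,-20,30,-1.4,0],
    [0,-23,35,0,0],
    [0,-23,35,0,0],
    [0,0,35,0,0],
    [0,0,30,0,-0.1],
    [0,0,0,0,-0.1],
    [0,0,0,0,-0.1]
  ]
}}

```text
t: 5.97
ee_pos: [0.3917, -0.2651, 0.1309]
ee_rot: [0.658, 0.753, -0.0, -0.002]
ft_force: [1.0, -1.1, -0.1]
grip_width: 0.451
grasp_force: 0.0
```

```bash
python3 - <<'E'
from h import *
d=cam('wrist');save(d,'w3');c=cam('side');s=get_state();print(s['t'],s['ee_pos'],s['grip_width'])
im=np.hstack([d['image'],cv2.resize(c['image'][200:360,240:460],(560,420))]);cv2.imwrite('pics/w3.png',cv2.resize(im,(800,300))[:,:,::-1])
for c_,dd in [('wrist',d),('side',c)]:
  for x in tip_of(c_,'press_lid_handle')[:2]: print(x['score'],x['xy'],[atz(dd,x['xy'],z) for z in (.038,.05)])
P=s['ee_pos']; print(proj(d,P),proj(c,P))
E
```

```text
6.0667 [ 0.39357122 -0.26596904  0.13311826] 0.4499847330359681
0.73 [343.8, 294.8] [array([ 0.40461129, -0.25900993,  0.038     ]), array([ 0.39433976, -0.26888798,  0.05      ])]
[[285.43521156 302.29781726]] [[346.69315483 258.33012904]]
```

View pics/w3.png

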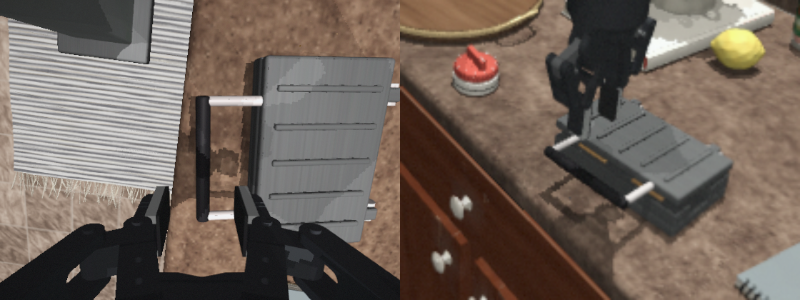

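Both views agree: the bar lies at about (0.393, -0.266), centred between the fingers. I'll descend and grip it.

>>> {"name": "apply_moves", "arguments": {
  "steps": [
    [0,0,30,0,-0.1],
    [0,0,30,0,-0.1],
    [0,0,27,0,-0.1],
    [0,0,0,0,-0.1],
    [0,0,0,0,-1],
    [0,0,0,0,-1],
    [0,0,0,0,-1],
    [0,0,0,0,-1],
    [0,0,0,0,-1]
  ],
  "squeeze": 30
}}

```text
t: 6.92
ee_pos: [0.3925, -0.2658, 0.0464]
ee_rot: [0.657, 0.754, -0.0, 0.001]
ft_force: [-4.5, -4.5, -2.4]
grip_width: 0.13
grasp_force: 29.4
```

>>> {"name": "apply_moves", "arguments": {
  "steps": [
    [0,2,-12,0,-1],
    [0,2.9,-11.8,0,-1],
    [0,3.8,-11.6,0,-1],
    [0,4.6,-11.3,0,-1],
    [0,5.5,-10.9,0,-1],
    [0,6.3,-10.4,0,-1],
    [0,7,-9.9,0,-1],
    [0,7.8,-9.4,0,-1],
    [0,8.5,-8.7,0,-1],
    [0,9.1,-8.1,0,-1]
  ]
}}

```text
t: 7.75
ee_pos: [0.447, -0.2584, 0.1518]
ee_rot: [0.657, 0.754, -0.002, -0.001]
ft_force: [-17.1, -7.9, 14.3]
grip_width: 0.131
grasp_force: 30.0
```

>>> {"name": "apply_moves", "arguments": {
  "steps": [
    [0,9.7,-7.4,0,-1],
    [0,10.3,-6.6,0,-1],
    [0,10.7,-5.8,0,-1],
    [0,11.1,-5,0,-1],
    [0,11.5,-4.1,0,-1],
    [0,11.7,-3.2,0,-1],
    [0,11.9,-2.3,0,-1],
    [0,12.1,-1.4,0,-1],
    [0,6,0,0,-1],
    [0,0,0,0,-1]
  ]
}}

```text
t: 8.58
ee_pos: [0.5462, -0.2448, 0.1877]
ee_rot: [0.657, 0.754, 0.001, 0.003]
ft_force: [1.7, 1.3, 10.9]
grip_width: 0.126
grasp_force: 31.5
```

>>> {"name": "apply_moves", "arguments": {
  "steps": [
    [0,6,0,0,-1],
    [0,6,0,0,-1],
    [0,4,0,0,-1],
    [0,2,0,0,-1],
    [0,0,0,0,-1]
  ]
}}

```text
t: 9.0
ee_pos: [0.5615, -0.2427, 0.1869]
ee_rot: [0.657, 0.754, -0.001, 0.001]
ft_force: [-6.1, -4.2, 10.4]
grip_width: 0.13
grasp_force: 31.7
```

>>> {"name": "apply_moves", "arguments": {
  "steps": [
    [0,2,0,0,-1],
    [0,2,0,0,-1],
    [0,0,0,0,-1]
  ]
}}

```text
t: 9.25
ee_pos: [0.5618, -0.2426, 0.1868]
ee_rot: [0.657, 0.754, -0.003, -0.002]
ft_force: [-22.6, -6.5, 20.4]
grip_width: 0.126
grasp_force: 32.9
```

The TCP now matches the predicted fully open bar position to within 1 mm, and the force rises, so the lid is at its stop. I'll release, rise, back off toward the robot and turn 90° for the biscuits.

>>> {"name": "apply_moves", "arguments": {
  "steps": [
    [0,-2,0,0,0],
    [0,0,0,0,0],
    [0,0,0,0,0],
    [0,0,-35,0,0],
    [0,0,-35,0,0],
    [0,-38,0,0,0.4],
    [0,-38,0,0,0.4],
    [0,0,0,-7,0.4],
    [0,0,0,-7,0.4],
    [0,0,0,-7,0.4],
    [0,0,0,-7,0.4],
    [0,0,0,-7,0.4],
    [0,0,0,-7,0.4],
    [0,0,0,-7,0.4],
    [0,0,0,-7,0.4],
    [0,0,0,-7,0.4],
    [0,0,0,-7,0.4],
    [0,0,0,-7,0.4],
    [0,0,0,-7,0.4],
    [0,0,0,-6,0.4]
  ]
}}

```text
t: 10.92
ee_pos: [0.4887, -0.2517, 0.2549]
ee_rot: [-0.071, 0.997, -0.0, 0.001]
ft_force: [0.4, 0.1, -0.3]
grip_width: 0.697
grasp_force: 0.0
```

```bash
python3 - <<'E'
from h import *
np.set_printoptions(precision=4,suppress=True)
d=cam('wrist');s=get_state();print(s['t'],s['ee_pos'],R.from_quat(s['ee_rot']).as_matrix()[:,:2].T,s['joint_positions'])
save(d,'w4');np.save('d4.npy',d,allow_pickle=True)
for t in ['groove_mid','biscuit_a','biscuit_b']:
    for x in tip_of('wrist',t)[:3]: print(t,x['score'],x['xy'],atz(d,x['xy'],.014))
for x in trace('wrist','biscuit_a')[:3]:
    r=cv2.minAreaRect(cv2.findNonZero(x['mask'].astype(np.uint8))); B=np.array([atz(d,p,.03) for p in cv2.boxPoints(r)])
    print('mask',x['score'],x['extent'],r,B.mean(0),np.linalg.norm(B[1]-B[0]),np.linalg.norm(B[2]-B[1]))
P=np.array([[-55,38],[-55,-38],[-55,0]])/1000
w=.1339;print(P@np.array([[np.cos(w),np.sin(w)],[-np.sin(w),np.cos(w)]])+[.5381,-.2452])
E
```

```text
10.9667 [ 0.4886 -0.2517  0.2549] [[-0.9889 -0.1486 -0.001 ]
 [-0.1486  0.9889 -0.0002]] [-0.4787  0.2292  1.7892  0.0005  1.1222 -2.1989]
groove_mid 0.57 [286.2, 173.1] [ 0.4839 -0.2485  0.014 ]
biscuit_a 0.97 [325.2, 168.7] [ 0.4737 -0.21    0.014 ]
biscuit_a 0.6 [246.7, 171.9] [ 0.4885 -0.2884  0.014 ]
biscuit_b 0.97 [325.2, 168.7] [ 0.4737 -0.21    0.014 ]
biscuit_b 0.6 [246.7, 171.9] [ 0.4885 -0.2884  0.014 ]
mask 0.77 [224.1, 138.3, 267.3, 209.5] ((246.0, 173.5), (69.0, 42.0), 90.0) [ 0.488  -0.2877  0.03  ] 0.03988964020812172 0.06805192050271022
[[ 0.4785 -0.2149]
 [ 0.4887 -0.2902]
 [ 0.4836 -0.2525]]
```

View pics/w4.png

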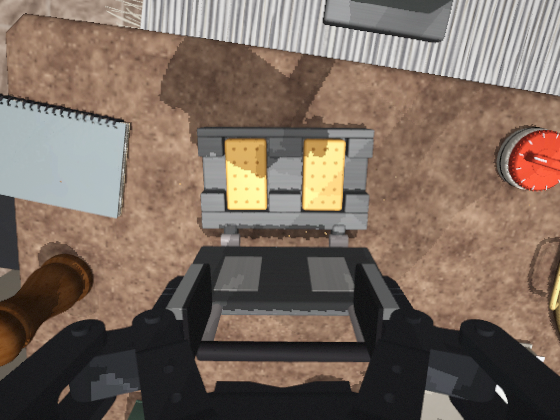

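The picture shows the lid upright at the bottom and both biscuits level in their cavities: b at columns 225–268, a at columns 303–345, both on rows 139–210. I'll refine their centres by colour.

```bash
python3 - <<'E'
from h import *
np.set_printoptions(precision=4,suppress=True)
d=np.load('d4.npy',allow_pickle=True).item()
hsv=cv2.cvtColor(d['image'],cv2.COLOR_RGB2HSV)
m=((hsv[:,:,0]<32)&(hsv[:,:,0]>12)&(hsv[:,:,1]>110)&(hsv[:,:,2]>90)).astype(np.uint8)
m[:130]=0;m[220:]=0;m[:,:215]=0;m[:,355:]=0
m=cv2.morphologyEx(m,cv2.MORPH_CLOSE,np.ones((5,5)));m=cv2.morphologyEx(m,cv2.MORPH_OPEN,np.ones((5,5)))
n,l,st,ce=cv2.connectedComponentsWithStats(m)
C=[]
for i in range(1,n):
    if st[i,4]<800: continue
    ys,xs=np.nonzero(l==i)
    W=np.array([atz(d,(x,y),.03)[:2] for x,y in zip(xs,ys)])
    r=cv2.minAreaRect((W*1000).astype(np.float32));u,sv,v=np.linalg.svd(W-W.mean(0),full_matrices=False)
    print(st[i],W.mean(0),r,np.arctan2(v[0,1],v[0,0]));C.append(W.mean(0))
print(np.mean(C,0),np.degrees(np.arctan2(*(C[0]-C[1])[::-1])))
E
```

```text
[ 225  138   42   40 1345] [ 0.4684 -0.2885] ((471.7678527832031, -290.04888916015625), (37.57950973510742, 39.43118667602539), 7.589988708496094) 1.2185097374625793Traceback (most recent call last):
  File "<stdin>", line 16, in <module>
IndexError: list index out of range
```

```bash
python3 - <<'E'
from h import *
np.set_printoptions(precision=4,suppress=True)
d=np.load('d4.npy',allow_pickle=True).item()
g=cv2.cvtColor(d['image'],cv2.COLOR_RGB2HSV)
s=(g[:,:,1].astype(int)>60)&(g[:,:,2]>90)
for x0,x1 in ((205,285),(285,365)):
    c=s[145:205,x0:x1].mean(0);cols=x0+np.nonzero(c>.5)[0]
    r=s[125:225,cols.min()+4:cols.max()-4].mean(1);rows=125+np.nonzero(r>.5)[0]
    # edges tilt: left/right col at top, bottom rows
    L,T,Rr,B=cols.min(),rows.min(),cols.max()+1,rows.max()+1
    print(L,T,Rr,B)
    K=np.array([atz(d,p,.03)[:2] for p in ((L,T),(Rr,T),(Rr,B),(L,B))]);print(K.mean(0),np.linalg.norm(np.diff(K,axis=0),axis=1),np.degrees(np.arctan2(*(K[0]-K[1])[::-1])),np.degrees(np.arctan2(*(K[2]-K[1])[::-1])))
cv2.imwrite('pics/s.png',s[120:230,200:370]*255)
E
```

```text
226 125 267 210
[ 0.4825 -0.2879] [0.0385 0.0831 0.0411] -81.79830871159417 7.626275072627094
303 125 344 211
[ 0.4722 -0.2138] [0.0386 0.0843 0.0412] -81.61416865623585 10.956675600773954[ WARN:0@0.012] global loadsave.cpp:1063 imwrite_ Unsupported depth image for selected encoder is fallbacked to CV_8U.
```

>>> {"name": "apply_moves", "arguments": {
  "steps": [
    [5,20,30,0.8,0.4],
    [0,19,40,0,0.4],
    [0,0,40,0,0.4],
    [0,0,40,0,0.4],
    [0,0,0,0,0.4],
    [0,0,0,0,0.4]
  ]
}}

```text
t: 11.67
ee_pos: [0.4771, -0.2145, 0.1059]
ee_rot: [-0.06, 0.998, 0.001, -0.002]
ft_force: [1.0, 0.6, 1.0]
grip_width: 0.696
grasp_force: 0.0
```

```bash
python3 - <<'E'
from h import *
np.set_printoptions(precision=4,suppress=True)
d=cam('wrist');s=get_state();print(s['t'],s['ee_pos'],R.from_quat(s['ee_rot']).as_matrix()[:,:2].T)
save(d,'w5');np.save('d5.npy',d,allow_pickle=True)
for x in tip_of('wrist','biscuit_a')[:3]: print(x['score'],x['xy'],atz(d,x['xy'],.014))
for x in trace('wrist','biscuit_a')[:3]:
    print(x['score'],x['extent']); e=x['extent']
    print(np.array([atz(d,p,.03) for p in ((e[0],(e[1]+e[3])/2),(e[2],(e[1]+e[3])/2),((e[0]+e[2])/2,e[1]),((e[0]+e[2])/2,e[3]))])[:,:2])
E
```

```text
11.7167 [ 0.4787 -0.2153  0.1078] [[-0.9927 -0.1205  0.0003]
 [-0.1205  0.9927  0.0002]]
0.69 [288.0, 226.2] [ 0.4786 -0.2105  0.014 ]
0.63 [161.3, 226.9] [ 0.4888 -0.29    0.014 ]
0.86 [115.7, 174.4, 197.3, 291.5]
[[ 0.4899 -0.312 ]
 [ 0.484  -0.2639]
 [ 0.4519 -0.2888]
 [ 0.5255 -0.287 ]]
0.75 [252.2, 171.4, 322.7, 288.0]
[[ 0.478  -0.232 ]
 [ 0.473  -0.191 ]
 [ 0.4413 -0.2159]
 [ 0.5131 -0.2067]]
```

View pics/w5.png

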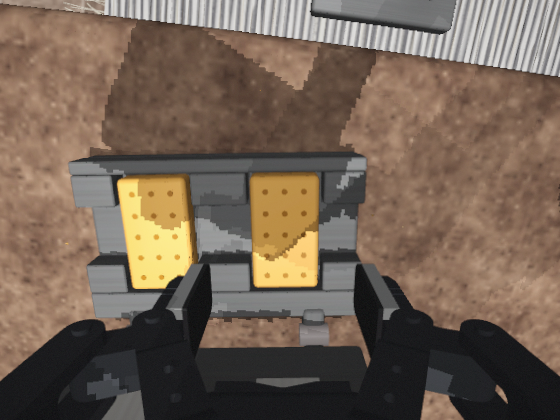

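Biscuit a (columns 251–320, rows 173–288) is centred under the gripper and aligned with it. I'll descend and grip.

>>> {"name": "apply_moves", "arguments": {
  "steps": [
    [0,0.5,35,0,0.4],
    [0,0,25,0,0.4],
    [0,0,12,0,0.4],
    [0,0,4,0,0.4],
    [0,0,0,0,0.4]
  ]
}}

```text
t: 12.23
ee_pos: [0.4786, -0.2149, 0.0316]
ee_rot: [-0.061, 0.998, -0.0, 0.0]
ft_force: [-0.0, 0.3, 0.0]
grip_width: 0.703
grasp_force: 0.0
```

>>> {"name": "apply_moves", "arguments": {
  "steps": [
    [0,0,0,0,-0.4],
    [0,0,0,0,-0.4],
    [0,0,0,0,-0.4],
    [0,0,0,0,-0.4]
  ],
  "squeeze": 25
}}

```text
t: 12.57
ee_pos: [0.4789, -0.2144, 0.0325]
ee_rot: [-0.061, 0.998, -0.0, 0.001]
ft_force: [-1.1, 5.1, 7.5]
grip_width: 0.462
grasp_force: 25.4
```

Biscuit a is gripped: the width reads 39 mm. Now I'll lift it level and carry it over to the tray.

>>> {"name": "apply_moves", "arguments": {
  "steps": [
    [0,0,-3,0,-0.4],
    [0,0,-5,0,-0.4],
    [0,0,-10,0,-0.4],
    [0,0,-20,0,-0.4],
    [0,0,-30,0,-0.4],
    [0,0,-35,0,-0.4],
    [0,10,-30,0,-0.4],
    [0,30,-20,0,-0.4]
  ]
}}

```text
t: 13.23
ee_pos: [0.4755, -0.1775, 0.1884]
ee_rot: [-0.06, 0.998, -0.002, 0.003]
ft_force: [1.7, 0.8, -0.1]
grip_width: 0.463
grasp_force: 25.5
```

>>> {"name": "apply_moves", "arguments": {
  "steps": [
    [0,36,0,0,-0.4],
    [0,36,0,0,-0.4],
    [-14,36,0,0,-0.4],
    [-14,36,0,0,-0.4],
    [-14,36,0,0,-0.4],
    [-14,36,0,0,-0.4],
    [-14,36,0,0,-0.4],
    [-14,36,0,0,-0.4],
    [-14,36,0,0,-0.4],
    [-14,36,0,0,-0.4],
    [-14,36,0,0,-0.4],
    [0,34,0,0,-0.4],
    [0,0,0,0,-0.4],
    [0,0,0,0,-0.4],
    [0,0,0,0,-0.4]
  ]
}}

```text
t: 14.48
ee_pos: [0.5459, 0.2669, 0.1846]
ee_rot: [-0.061, 0.998, -0.0, 0.0]
ft_force: [0.3, 0.7, -0.0]
grip_width: 0.461
grasp_force: 25.5
```

```bash
python3 - <<'E'
from h import *
np.set_printoptions(precision=4,suppress=True)
d=cam('wrist');s=get_state();print(s['t'],s['ee_pos'],R.from_quat(s['ee_rot']).as_matrix()[:,:2].T,s['grip_width'])
c=cam('scene')
cv2.imwrite('pics/w6.png',cv2.resize(np.hstack([d['image'],cv2.resize(c['image'][120:300,180:420],(560,420))]),(800,300))[:,:,::-1])
for n,dd in (('wrist',d),('scene',c)):
  for x in tip_of(n,'serving_tray')[:3]: print(n,x['score'],x['xy'],atz(dd,x['xy'],0))
x=trace('wrist','serving_tray')
if x: print(x[0]['score'],x[0]['extent'])
E
```

```text
14.5333 [0.5459 0.2664 0.1845] [[-0.9926 -0.1215 -0.0003]
 [-0.1215  0.9926 -0.0004]] 0.4631642275142633
wrist 0.87 [239.6, 169.0] [0.5324 0.2281 0.    ]
scene 0.92 [260.5, 203.8] [0.5433 0.2307 0.    ]
0.87 [0.0, 0.0, 470.1, 343.7]
```

View pics/w6.png

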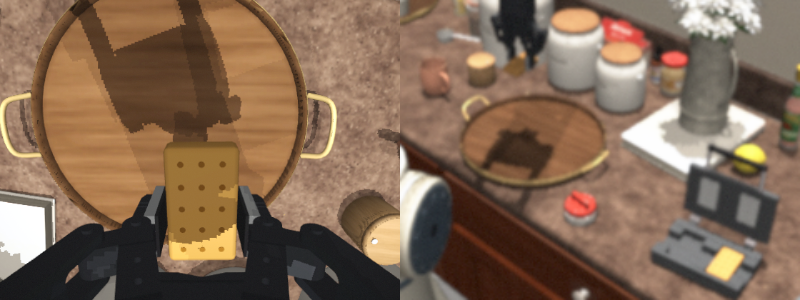

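Biscuit a hangs level, dotted side up. The tray rim spans columns 45–430 at full scale, which puts its centre near (0.535, 0.229). I'll lower gently about 38 mm left of the tray centre.

>>> {"name": "apply_moves", "arguments": {
  "steps": [
    [8,0,35,0,-0.4],
    [0,0,40,0,-0.4],
    [0,0,35,0,-0.4],
    [0,0,25,0,-0.4],
    [0,0,12,0,-0.4],
    [0,0,5,0,-0.4],
    [0,0,2,0,-0.4],
    [0,0,2,0,-0.4],
    [0,0,0,0,-0.4]
  ]
}}

```text
t: 15.48
ee_pos: [0.539, 0.2666, 0.0292]
ee_rot: [-0.061, 0.998, 0.0, 0.001]
ft_force: [-0.2, 0.3, -0.6]
grip_width: 0.46
grasp_force: 25.5
```

>>> {"name": "apply_moves", "arguments": {
  "steps": [
    [0,0,1,0,-0.4],
    [0,0,0,0,-0.4]
  ]
}}

```text
t: 15.65
ee_pos: [0.5387, 0.2666, 0.028]
ee_rot: [-0.061, 0.998, 0.0, 0.001]
ft_force: [1.2, 1.1, 0.9]
grip_width: 0.459
grasp_force: 25.5
```

>>> {"name": "apply_moves", "arguments": {
  "steps": [
    [0,0,1,0,-0.4],
    [0,0,1,0,-0.4],
    [0,0,0,0,-0.4]
  ]
}}

```text
t: 15.9
ee_pos: [0.5382, 0.2664, 0.0252]
ee_rot: [-0.061, 0.998, 0.0, 0.0]
ft_force: [0.1, 0.4, 2.2]
grip_width: 0.463
grasp_force: 25.7
```

>>> {"name": "apply_moves", "arguments": {
  "steps": [
    [0,0,0.7,0,-0.4],
    [0,0,0,0,-0.4]
  ]
}}

```text
t: 16.07
ee_pos: [0.5382, 0.2664, 0.0251]
ee_rot: [-0.061, 0.998, 0.0, 0.0]
ft_force: [-3.0, -1.3, 9.9]
grip_width: 0.461
grasp_force: 26.7
```

Contact is confirmed at 10 N. I'll release biscuit a, rise, and go to biscuit b.

>>> {"name": "apply_moves", "arguments": {
  "steps": [
    [0,0,0,0,0.1],
    [0,0,0,0,0.1],
    [0,0,0,0,0.1],
    [0,0,-10,0,0.1],
    [0,0,-35,0,0.1],
    [0,0,-40,0,0.2],
    [0,0,-40,0,0.3],
    [0,0,-40,0,0.4],
    [0,0,0,0,0.4]
  ]
}}

```text
t: 16.82
ee_pos: [0.5418, 0.2682, 0.198]
ee_rot: [-0.061, 0.998, 0.002, 0.006]
ft_force: [0.9, 0.7, 0.4]
grip_width: 0.7
grasp_force: 0.0
```

>>> {"name": "apply_moves", "arguments": {
  "steps": [
    [14.5,-40,0,0,0.4],
    [14.5,-40,0,0,0.4],
    [14.5,-40,0,0,0.4],
    [14.5,-40,0,0,0.4],
    [14.5,-40,0,0,0.4],
    [14.5,-40,0,0,0.4],
    [14.5,-40,0,0,0.4],
    [15,-40,0,0,0.4],
    [0,-40,0,0,0.4],
    [0,-40,0,0,0.4],
    [0,-40,0,0,0.4],
    [0,-40,0,0,0.4],
    [0,-40,0,0,0.4],
    [0,-26,0,0,0.4],
    [0,0,40,0,0.4],
    [0,0,40,0,0.4],
    [0,0,0,0,0.4],
    [0,0,0,0,0.4]
  ]
}}

```text
t: 18.32
ee_pos: [0.489, -0.282, 0.1081]
ee_rot: [-0.061, 0.998, 0.001, -0.002]
ft_force: [1.0, -0.0, 0.5]
grip_width: 0.701
grasp_force: 0.0
```

```bash
python3 - <<'E'
from h import *
np.set_printoptions(precision=4,suppress=True)
d=cam('wrist');s=get_state();print(s['t'],s['ee_pos'],R.from_quat(s['ee_rot']).as_matrix()[:,:2].T)
c=cam('scene')
cv2.imwrite('pics/w7.png',cv2.resize(np.hstack([d['image'],cv2.resize(c['image'][120:300,180:420],(560,420))]),(800,300))[:,:,::-1])
print(d['cx'])
for x in trace('wrist','biscuit_a')[:3]: print(x['score'],x['extent'])
E
```

```text
18.3667 [ 0.4905 -0.2827  0.11  ] [[-0.9925 -0.122   0.0007]
 [-0.122   0.9925  0.0006]]
282.27983662869417
0.88 [230.8, 164.7, 305.4, 285.0]
```

View pics/w7.png

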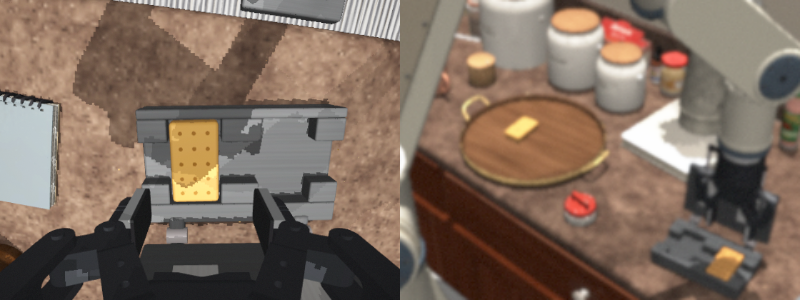

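Biscuit a lies flat on the tray. Biscuit b is at columns 233–306 in the wrist view, about 8.5 mm off the gripper's centre line. I'll correct for that, descend and grip.

>>> {"name": "apply_moves", "arguments": {
  "steps": [
    [1.5,-8.5,20,0,0.4],
    [0,0,30,0,0.4],
    [0,0,17,0,0.4],
    [0,0,9,0,0.4],
    [0,0,0,0,0.4]
  ]
}}

```text
t: 18.88
ee_pos: [0.4902, -0.2912, 0.0333]
ee_rot: [-0.061, 0.998, 0.0, -0.0]
ft_force: [-0.8, -0.9, 0.2]
grip_width: 0.702
grasp_force: 0.0
```

>>> {"name": "apply_moves", "arguments": {
  "steps": [
    [0,0,1,0,-0.4],
    [0,0,0,0,-0.4],
    [0,0,0,0,-0.4],
    [0,0,0,0,-0.4]
  ]
}}

```text
t: 19.22
ee_pos: [0.4902, -0.2898, 0.0338]
ee_rot: [-0.061, 0.998, 0.001, 0.0]
ft_force: [0.1, 11.4, 3.1]
grip_width: 0.462
grasp_force: 27.0
```

>>> {"name": "apply_moves", "arguments": {
  "steps": [
    [0,0,-3,0,-0.4],
    [0,0,-5,0,-0.4],
    [0,0,-10,0,-0.4],
    [0,0,-20,0,-0.4],
    [0,0,-30,0,-0.4],
    [0,0,-35,0,-0.4],
    [0,10,-30,0,-0.4],
    [0,30,-20,0,-0.4]
  ]
}}

```text
t: 19.88
ee_pos: [0.4877, -0.2546, 0.1905]
ee_rot: [-0.06, 0.998, -0.003, 0.003]
ft_force: [0.8, 1.0, -0.0]
grip_width: 0.46
grasp_force: 26.5
```

>>> {"name": "apply_moves", "arguments": {
  "steps": [
    [0,36,0,0,-0.4],
    [0,36,0,0,-0.4],
    [0,36,0,0,-0.4],
    [0,36,0,0,-0.4],
    [-13,36,0,0,-0.4],
    [-13,36,0,0,-0.4],
    [-13,36,0,0,-0.4],
    [-13,36,0,0,-0.4],
    [-13,36,0,0,-0.4],
    [-13,36,0,0,-0.4],
    [-13,36,0,0,-0.4],
    [-12,31,0,0,-0.4],
    [0,0,40,0,-0.4],
    [0,0,30,0,-0.4],
    [0,0,0,0,-0.4],
    [0,0,0,0,-0.4]
  ]
}}

```text
t: 21.22
ee_pos: [0.5347, 0.1846, 0.1155]
ee_rot: [-0.061, 0.998, -0.0, -0.001]
ft_force: [0.0, -0.3, 0.4]
grip_width: 0.463
grasp_force: 26.4
```

```bash
python3 - <<'E'
from h import *
d=cam('wrist');s=get_state();print(s['t'],s['ee_pos'],s['grip_width']);c=cam('scene')
cv2.imwrite('pics/w8.png',cv2.resize(np.hstack([d['image'],cv2.resize(c['image'][120:300,180:420],(560,420))]),(800,300))[:,:,::-1])
E
```

```text
21.2667 [0.53599731 0.18470425 0.11689942] 0.45909636983918395
```

View pics/w8.png

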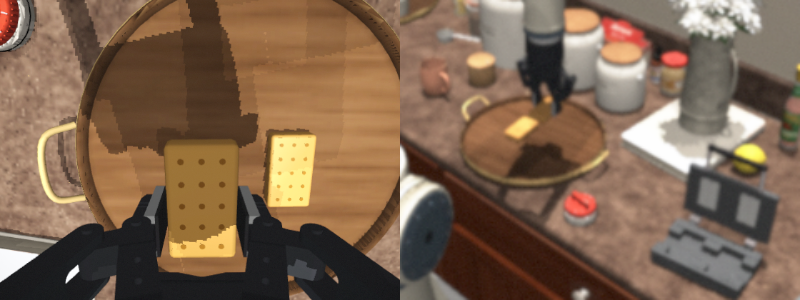

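Biscuit a lies flat, dots up, at about (292,170) in the half-scale view, well clear of biscuit b. The press is empty. I'll lower biscuit b.

>>> {"name": "apply_moves", "arguments": {
  "steps": [
    [0,0,35,0,-0.4],
    [0,0,25,0,-0.4],
    [0,0,14,0,-0.4],
    [0,0,7,0,-0.4],
    [0,0,3,0,-0.4],
    [0,0,1,0,-0.4],
    [0,0,1,0,-0.4],
    [0,0,0,0,-0.4]
  ]
}}

```text
t: 21.98
ee_pos: [0.5363, 0.1849, 0.0304]
ee_rot: [-0.061, 0.998, 0.0, 0.001]
ft_force: [0.2, 0.3, -0.5]
grip_width: 0.461
grasp_force: 26.5
```

>>> {"name": "apply_moves", "arguments": {
  "steps": [
    [0,0,1,0,-0.4],
    [0,0,1,0,-0.4],
    [0,0,0,0,-0.4]
  ]
}}

```text
t: 22.23
ee_pos: [0.5355, 0.1847, 0.0274]
ee_rot: [-0.061, 0.998, 0.0, 0.0]
ft_force: [-0.5, -0.1, -1.0]
grip_width: 0.46
grasp_force: 26.5
```

>>> {"name": "apply_moves", "arguments": {
  "steps": [
    [0,0,1,0,-0.4],
    [0,0,0.5,0,-0.4],
    [0,0,0,0,-0.4]
  ]
}}

```text
t: 22.48
ee_pos: [0.5356, 0.1847, 0.0263]
ee_rot: [-0.061, 0.998, 0.0, 0.0]
ft_force: [-1.4, -0.9, 8.1]
grip_width: 0.459
grasp_force: 27.4
```

Biscuit b is in contact with the tray. I'll release, rise, and return above the lid handle.

>>> {"name": "apply_moves", "arguments": {
  "steps": [
    [0,0,0,0,0.1],
    [0,0,0,0,0.1],
    [0,0,0,0,0.1],
    [0,0,-10,0,0.1],
    [0,0,-35,0,0.1],
    [0,0,-40,0,0.1],
    [0,0,-40,0,0.1],
    [0,0,-40,0,0.1],
    [0,0,-40,0,0.1],
    [0,0,-20,0,0]
  ]
}}

```text
t: 23.32
ee_pos: [0.5369, 0.1851, 0.2566]
ee_rot: [-0.061, 0.998, 0.001, 0.003]
ft_force: [1.3, 0.8, -0.0]
grip_width: 0.501
grasp_force: 0.0
```

>>> {"name": "apply_moves", "arguments": {
  "steps": [
    [3,-40,0,0,0],
    [3,-40,0,0,0],
    [3,-40,0,0,0],
    [3,-40,0,0,0],
    [3,-40,0,0,0],
    [3,-40,0,0,0],
    [3,-40,0,0,0],
    [3,-40,0,0,0],
    [2,-40,0,0,0],
    [0,-40,0,0,0],
    [0,-27,0,0,0],
    [0,0,0,0,0]
  ]
}}

```text
t: 24.32
ee_pos: [0.5618, -0.2473, 0.2513]
ee_rot: [-0.059, 0.998, -0.001, 0.0]
ft_force: [-0.6, 1.0, -0.3]
grip_width: 0.498
grasp_force: 0.0
```

>>> {"name": "apply_moves", "arguments": {
  "steps": [
    [0,0,0,7,0],
    [0,0,0,7,0],
    [0,0,0,7,0],
    [0,0,0,7,0],
    [0,0,0,7,0],
    [0,0,0,7,0],
    [0,0,0,7,0],
    [0,0,0,7,0],
    [0,0,0,7,0],
    [0,0,0,7,0],
    [0,0,0,7,0],
    [0,0,0,7,0],
    [0,0,0,5.3,0],
    [0,0,0,0,0],
    [0,0,0,0,0]
  ]
}}

```text
t: 25.57
ee_pos: [0.5615, -0.2418, 0.2511]
ee_rot: [0.657, 0.754, 0.0, 0.0]
ft_force: [-0.1, 0.4, -0.2]
grip_width: 0.501
grasp_force: 0.0
```

```bash
python3 - <<'E'
from h import *
np.set_printoptions(precision=4,suppress=True)
d=cam('wrist');s=get_state();print(s['t'],s['ee_pos'],R.from_quat(s['ee_rot']).as_matrix()[:,:2].T,s['grip_width']);c=cam('scene')
cv2.imwrite('pics/w9.png',cv2.resize(np.hstack([d['image'],cv2.resize(c['image'][120:300,180:420],(560,420))]),(800,300))[:,:,::-1])
E
```

```text
25.6167 [ 0.5616 -0.2419  0.2511] [[-0.1376  0.9905  0.    ]
 [ 0.9905  0.1376  0.0002]] 0.501400782324889
```

View pics/w9.png

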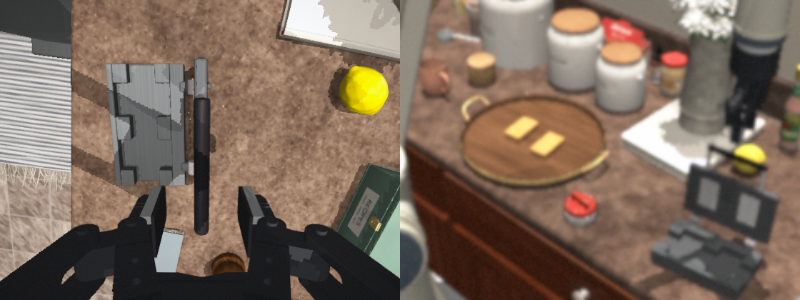

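Both biscuits lie flat, side by side, on the tray. The bar is at column 202, between the fingers. I'll grip it and swing the lid shut along the reverse arc.

>>> {"name": "apply_moves", "arguments": {
  "steps": [
    [0,0,30,0,0],
    [0,0,25,0,0],
    [0,0,9,0,0],
    [0,0,0,0,-1],
    [0,0,0,0,-1],
    [0,0,0,0,-1],
    [0,0,0,0,-1],
    [0,0,0,0,-1]
  ],
  "squeeze": 30
}}

```text
t: 26.33
ee_pos: [0.5615, -0.2426, 0.1878]
ee_rot: [0.658, 0.753, -0.0, 0.0]
ft_force: [-4.6, -1.8, 2.4]
grip_width: 0.129
grasp_force: 29.8
```

>>> {"name": "apply_moves", "arguments": {
  "steps": [
    [0,-12.8,-0.4,0,-1],
    [0,-12.8,0.6,0,-1],
    [0,-12.7,1.6,0,-1],
    [0,-12.5,2.6,0,-1],
    [0,-12.3,3.6,0,-1],
    [0,-12,4.6,0,-1],
    [0,-11.5,5.5,0,-1],
    [0,-11,6.4,0,-1],
    [0,-10.6,7.3,0,-1],
    [0,-9.9,8.1,0,-1]
  ]
}}

```text
t: 27.17
ee_pos: [0.4435, -0.2585, 0.146]
ee_rot: [0.658, 0.753, -0.0, 0.0]
ft_force: [5.9, -2.2, -2.1]
grip_width: 0.129
grasp_force: 30.6
```

>>> {"name": "apply_moves", "arguments": {
  "steps": [
    [0,-9.2,8.9,0,-1],
    [0,-8.5,9.6,0,-1],
    [0,-7.7,10.2,0,-1],
    [0,-6.8,10.8,0,-1],
    [0,-6,11.3,0,-1],
    [0,-5,11.8,0,-1],
    [0,-4.1,12.1,0,-1],
    [0,-3.1,12.4,0,-1],
    [0,0,0,0,-1]
  ]
}}

```text
t: 27.92
ee_pos: [0.3938, -0.2649, 0.0575]
ee_rot: [0.658, 0.753, -0.0, -0.0]
ft_force: [4.9, -4.2, -3.2]
grip_width: 0.129
grasp_force: 30.1
```

>>> {"name": "apply_moves", "arguments": {
  "steps": [
    [0,-1.5,8,0,-1],
    [0,-1,6,0,-1],
    [0,-0.5,4,0,-1],
    [0,0,0,0,-1]
  ]
}}

```text
t: 28.25
ee_pos: [0.3915, -0.2653, 0.0406]
ee_rot: [0.658, 0.753, 0.0, -0.0]
ft_force: [5.8, -1.9, -3.1]
grip_width: 0.124
grasp_force: 29.9
```

>>> {"name": "apply_moves", "arguments": {
  "steps": [
    [0,0,2,0,-1],
    [0,0,2,0,-1],
    [0,0,0,0,-1]
  ]
}}

```text
t: 28.5
ee_pos: [0.3913, -0.2652, 0.0371]
ee_rot: [0.658, 0.753, -0.0, -0.0]
ft_force: [3.1, -2.8, -2.7]
grip_width: 0.125
grasp_force: 30.0
```

>>> {"name": "apply_moves", "arguments": {
  "steps": [
    [0,0,1.5,0,-1],
    [0,0,1.5,0,-1],
    [0,0,0,0,-1]
  ]
}}

```text
t: 28.75
ee_pos: [0.3912, -0.2653, 0.0349]
ee_rot: [0.658, 0.753, -0.0, -0.0]
ft_force: [-1.2, -2.4, 8.2]
grip_width: 0.132
grasp_force: 31.1
```

>>> {"name": "apply_moves", "arguments": {
  "steps": [
    [0,0,1,0,-1],
    [0,0,0,0,-1]
  ]
}}

```text
t: 28.92
ee_pos: [0.3913, -0.2653, 0.0347]
ee_rot: [0.658, 0.753, -0.0, -0.0]
ft_force: [-4.0, -0.2, 22.5]
grip_width: 0.128
grasp_force: 32.3
```

The lid is shut: the force is rising with no further travel. I'll release and retreat.

>>> {"name": "apply_moves", "arguments": {
  "steps": [
    [0,0,0,0,-0.1],
    [0,0,0,0,-0.1],
    [0,0,0,0,-0.1],
    [0,0,-20,0,-0.1],
    [0,0,-40,0,-0.1],
    [0,0,-40,0,-0.1],
    [0,0,-40,0,-0.1],
    [0,0,-40,0,-0.1],
    [0,0,-40,0,-0.1],
    [0,0,0,0,-0.1],
    [0,0,0,0,-0.1]
  ]
}}

```text
t: 29.83
ee_pos: [0.3924, -0.2658, 0.2557]
ee_rot: [0.658, 0.753, 0.0, 0.002]
ft_force: [-0.1, 0.0, -0.4]
grip_width: 0.45
grasp_force: 0.0
```

```bash
python3 - <<'E'
from h import *
d=cam('side');s=get_state();print(s['t'],s['ee_pos'],s['grip_width']);c=cam('scene')
cv2.imwrite('pics/w10.png',cv2.resize(np.hstack([cv2.resize(d['image'][140:350,200:480],(560,420)),cv2.resize(c['image'][120:330,180:460],(560,420))]),(800,300))[:,:,::-1])
E
```

```text
29.8833 [ 0.39139501 -0.26511398  0.25378241] 0.44707400759571586
```

View pics/w10.png

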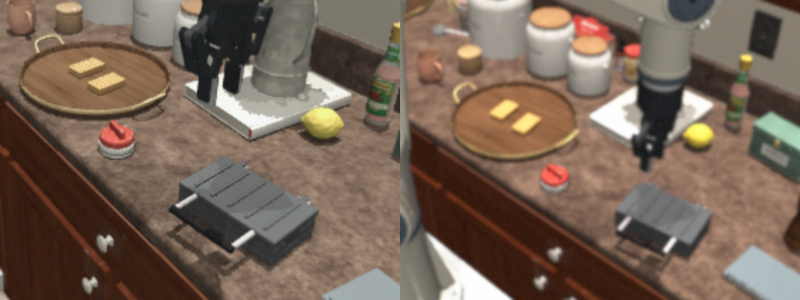

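The lid is shut, both biscuits lie flat on the tray, and the gripper is clear of everything. I'll hand in the job.

```bash
python3 -c "
from rig import *
print(job_done())"
```

```text
the job is handed in; nothing more can be done
None
```

The job is handed in: both biscuits lie flat, dotted side up and apart on the tray, the empty press is shut again, and the timer, mug and salt cellar were not touched (about 30 of the 72 s used).

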